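Release the seal vice

ROBOT

A 6-joint arm with a two-finger parallel gripper is mounted at the origin on the work surface. World frame = base frame: x ahead of the robot, y to its left, z up, the work surface at z = 0. Lengths are in mm, angles in rad, forces in N, time in s.
With the tool pointing down it reaches from about 400 to 925 mm from the base axis. Payload 12.5 kg.
Tool frame: the origin (TCP) lies on the front face of the gripper's body, between the roots of the fingers; the fingertips stand 78 mm ahead of it and the grasp point (between the pads) lies 59 mm ahead of it (env.nose_length is the distance from the TCP to the fingertips, in mm); z points along the fingers, y is the line along which they close (so a half turn about z gives the same grasp; the last joint's range is limited). The gripper opens to 95 mm and grips with 3 to 60 N. Pads are 20 mm wide; open, the fingers measure 119 mm over their backs; the gripper's body (75 mm by 180 mm) begins 59 mm behind the grasp point.
Start: joints at [-1.274, 0.491, 1.559, -0, 1.092, -0.106], TCP at [245.019, -574.981, 292.261] pointing down, gripper open.
Joint ranges: [-3.1, 3.1], [-0.84, 2.19], [0.05, 2.79], [-1.13, 4.28], [0.06, 2.93], [-2.69, 2.69]. Speed limits (rad/s): [2.22, 2.22, 2.79, 3.14, 3.14, 3.14].

INTERFACE

Orientations are given as [roll, pitch, yaw] about the fixed x, y, z axes, in that order (R = Rz(yaw) Ry(pitch) Rx(roll)).
In Python, from cell import env gives the robot as it stands.
- The arm moves only by the tool jog_arm, never from a script. Its argument "motion" is a list of rows, each a list of 7 numbers: the turn, a rotation vector about the tool's x, y, z in degrees, then the shift along the tool's x, y, z in mm, then the finger opening in mm, from 0 to 95.1. In form: [[wx, wy, wz, x, y, z, hand], ...]. A call has 1 to 10 rows; each row shifts and turns the commanded pose from where the row before left it, along the tool's axes as they then stand; what a row does not reach is not made up. A row lasts 1/8 s, in which the tool goes at most 62.5 mm and 10.7 degrees, less where a joint would pass 70% of its speed; a pose out of reach is approached as far as the arm can. A call is refused whole if a number of a shift passes 62.5 or a number of a turn 10.7, either way. A call with a gripper value outside its range is refused whole. The fingers move at their own pace and stop on an object; the grip force is fixed at half the most. Time passes only in rows, so rows that do not move let the fingers close. It gives the time, the measured TCP pose, the force, the opening and the grip force at its end, in the units of the state.
- env.state(): the state, without advancing time (a new reading comes with each control period).
- env.read_camera(name): name is "side" or "top" or "wrist"; returns a dict with "color" (384x512x3 uint8, red, green, blue), "z_map" (384x512 float32, mm along the optical axis (not along the pixel's ray), 0 where there is no reading), "camera_matrix" (3x3 intrinsics, pixels), "k1" (the pictures are not rectified: a ray, as slopes to the right and down, at radius r is drawn at 1 + k1 r^2 times it, then the intrinsics apply), "world_to_cam" (4x4, takes a point from world to camera coordinates). Camera axes: x right, y up, looking along -z (the intrinsics and any distortion apply to the point x, -y, -z); pixel columns grow to the right and rows downward; lengths in mm; the calibration is good to about 2 mm. A picture is of the moment at which its call begins.
- env.job_done(): hands the job in; it is judged then, once.
Trained networks look in the newest picture that a camera, given by its name, has taken for a name from the list of things; names that differ only in an ending like _2 or _b are one class to them, and where a whole thing is asked for, a point or a joint stands for the part that bears it (a point fixed in the world has none). Each returns a list of dicts, best first, with "score" (0 to 1); they miss things now and then, are a little off and sometimes report something else, mostly with a low value. They report only what shows in the picture. A call takes as long as a camera call.
- env.recognise(camera, thing): "location" ([column, row] in pixels, amid what is visible of it).
The state is a dict: "t": time; "joints": joint angles; "qvel": joint speeds; "tau": joint torques, N m; "eef_pos": TCP position; "tcp_rot": TCP orientation; "ft_force": force on the tool from outside, world axes, zero at the start; "moment": the same for the moment, N m; "opening": opening from 0.0 (shut) to 1.0 (fully open); "grip_force": force on a finger pad.
Only numpy, scipy, OpenCV 4.12 (cv2) and the standard library are available. Lean on these libraries where they do the work, as an engineer would, in place of code of your own. Each camera call takes 0.05 s, during which the arm holds its last target. There are 200 camera calls.

TASK

The stone in the seal vice is finished, so open the vice: press down the thumb release just behind its sliding jaw and, keeping it pressed, push the jaw back along its bar until it is right up against the end stop, then let go so that the release springs up again. Do it with the fingertips alone, without gripping or forcing anything; leave the stone untouched, standing where it is in the vice, and do not shift the other things on the shelf.

Things in the scene. Friction and masses are not known exactly. Their poses are not given: they have to be found in the camera images.
- vice: seal vice on a fixed board 324 x 90 x 14 mm. Origin: centre of the board's underside, on the shelf; x runs along the steel ratchet bar in the jaw's opening direction, z up. From -x to +x: fixed jaw (top 80 mm above the shelf), stone, sliding jaw's front plate (44 mm wide, top 80 mm), steel thumb release, pawl housing (part of the sliding jaw, 40 mm wide, top 86 mm), free bar, end stop (top 58 mm)
- vice_jaw (a joint): travel of the sliding jaw along the bar, m: 0 = closed on the stone, 0.100 = its housing against the end stop. Friction about 2.5 N plus 6 N per m/s; stays where it is left. With the release up the ratchet lets it open only about 2 mm; with the release held down (above about 0.2 rad) it slides freely
- thumb_release (a joint): angle of the thumb release, rad: 0 = up, pawl in the teeth; pressing its pad down raises it, 0.38 at most; pawl clear of the teeth from about 0.2. Sprung: about 3 N on the pad starts it, 6 to 8 N gives 0.3, with the fingertips some 13 mm lower. Hinged across the bar, 28 mm beyond push_face towards vice +x, 40 mm above the shelf
- thumb_pad (a point): middle of the top of the release's steel pad, 36 mm along the bar x 34 mm wide; up, it is 65 mm above the shelf and slopes 0.15 rad upwards away from push_face. Moves with release and jaw. The well above the pad, between the jaw's front plate and push_face, is 50 mm long, open above and at both sides; this point is 18 mm from push_face
- push_face (a point): centre of the upright front face of the pawl housing, 40 mm wide, from 66 to 84 mm above the shelf (this point 75 mm up). It looks to vice -x and stands at the rear edge of the pad, so fingertips that hold the pad down can push this face towards vice +x; moves with the jaw
- end_stop (a point): middle of the end stop's face, 50 mm above the shelf, that the housing's rear end comes to rest against; fixed on the vice
- stone: loose red-brown stone seal, 28 x 28 x 48 mm tall, about 100 g, standing on the vice's seat (41 mm above the shelf) between the jaws, just touching or a hair clear of both; its top is 89 mm above the shelf; origin at the centre of its underside
- tall_seal: loose upright red-brown stone seal, 24 x 24 x 62 mm tall, standing on the shelf beside the vice; origin at the centre of its underside. Bystander
- knob_seal: loose squat red-brown stone seal, 30 x 30 x 36 mm with a 12 mm rounded mound on top, beside the vice; origin at the centre of its underside. Bystander
- pad_jar: loose round white lidded ceramic seal-pad jar, 70 mm diameter, 43 mm tall, beside the vice; origin at the centre of its underside. Bystander
- glass_weight: loose square glass paperweight, 58 x 58 x 24 mm, beside the vice; origin at the centre of its underside. Bystander
- carving_knife: loose carving knife lying on the shelf to the robot's right, 146 mm long, 12 mm thick; origin under its middle. Bystander
- water_dropper: loose small blue ceramic water dropper, 62 mm diameter, 47 mm tall, to the robot's left; origin at the centre of its underside. Bystander

How it is judged:
By the outcome, as a careful person would: the job done as asked, in the order asked, and still so for the second after the job is handed in, with the robot touching nothing.
It also fails if it takes over 35 s, if anything falls off the work surface, if the arm or the gripper's body presses on something with over 40 N, if the wrist force passes 120 N, or if a joint passes its speed limit or range.

## Working session

There is one attempt and no reset: what is moved stays moved. The work goes in short steps, Python scripts to look and compute and a tool call to move; the robot and the scene stay as the last step left them, time stands still between calls to the robot, and variables do not carry over. Pictures are saved under pics/ and viewed, at most 10 in all, crops included, and the job is handed in when it is done.

Besides the shell and the picture viewer there is one more tool, called after "Call:" as name(argument=value, ...), one argument or row to a line, values as JSON. jog_arm: Moves the arm, as the interface text tells. Its arguments: {"type":"object","properties":{"motion":{"type":"array"}},"required":["motion"]}

```bash
mkdir -p pics
cat > h.py <<'E'
import numpy as np, cv2
from cell import env
def ray_pt(c,u,v,z=None,h=None):
    K=c["camera_matrix"];k=c["k1"]
    d=np.array([(u-K[0,2])/K[0,0],(v-K[1,2])/K[1,1]]);s=d.copy()
    for _ in range(20): s=d/(1+k*(s@s))
    T=np.linalg.inv(c["world_to_cam"]);r=T[:3,:3]@np.array([s[0],-s[1],-1]);o=T[:3,3]
    if h is not None: return o+r*(h-o[2])/r[2]
    if z is None:
        w=c["z_map"][int(v)-1:int(v)+2,int(u)-1:int(u)+2];w=w[w>0]; z=np.median(w) if len(w) else np.nan
    return o+r*z
def cloud(c):
    K=c["camera_matrix"];Z=c["z_map"];H,W=Z.shape
    u,v=np.meshgrid(np.arange(W),np.arange(H));dx=(u-K[0,2])/K[0,0];dy=(v-K[1,2])/K[1,1];x,y=dx,dy
    for _ in range(20):
        f=1+c["k1"]*(x*x+y*y);x,y=dx/f,dy/f
    P=np.stack([x*Z,-y*Z,-Z],-1);T=np.linalg.inv(c["world_to_cam"])
    return P@T[:3,:3].T+T[:3,3]
E
cat > a.py <<'E'
from h import *
np.set_printoptions(precision=1,suppress=True)
s=env.state();print(s["t"],s["eef_pos"],s["tcp_rot"],s["opening"])
for n in["top","side"]:
    c=env.read_camera(n);cv2.imwrite(f"pics/{n}0.png",c["color"][...,::-1]);np.savez(f"{n}0.npz",**c)
    for t in["vice","vice_jaw","thumb_release","thumb_pad","push_face","end_stop","stone","tall_seal","knob_seal","pad_jar","glass_weight","carving_knife","water_dropper"]:
        for r in env.recognise(n,t)[:2]:
            print(n,t,round(r["score"],2),np.array(r["location"]),ray_pt(c,*r["location"]))
E
python3 a.py
```

```text
0.0 [ 245.  -574.8  291.7] [-3.1 -0.   0.4] 0.9978455304585772
top vice 0.7 [256.7 196.2] [559.8   9.1  37.2]
top vice_jaw 0.81 [260.2 177.6] [613.8  -3.   70. ]
top thumb_release 0.55 [262.8 178.5] [607.4 -11.1  83.6]
top thumb_release 0.16 [258.1 193.1] [565.3   4.4  59.7]
top push_face 0.59 [261.9 181.1] [599.   -8.1  83.6]
top end_stop 0.71 [257. 194.] [562.5   8.   59.4]
top end_stop 0.5 [262.7 181.9] [596.6 -10.6  82.6]
top knob_seal 0.64 [242.7 157.5] [688.4  53.1  45.2]
top pad_jar 0.57 [284.9 215.5] [494.8 -80.6  39. ]
top glass_weight 0.8 [223.4 197.7] [558.8 117.9  25.4]
top carving_knife 0.63 [400.1 207.5] [ 520.6 -459.7    9.2]
top water_dropper 0.84 [123.4 237.2] [433.  429.   48.6]
top water_dropper 0.55 [224.1 197.6] [559.  115.6  25.7]
side vice 0.8 [251.3 199. ] [575.8 -20.5  45.8]
side vice_jaw 0.96 [259.3 195.2] [597.7 -29.7  62.6]
side vice_jaw 0.75 [253.2 198.3] [581.4 -21.7  47.6]
side thumb_release 0.66 [268.5 190.6] [629.  -25.   64.1]
side push_face 0.78 [259.8 195.2] [599.  -30.3  62.5]
side end_stop 0.6 [250.8 202.7] [574.2 -19.3  28.3]
side end_stop 0.38 [234.2 177.5] [566.3 101.6  24. ]
side tall_seal 0.65 [261.3 217. ] [ 573.5 -101.4   55.9]
side tall_seal 0.52 [300.6 353. ] [ 515.4 -468.8   10.2]
side knob_seal 0.56 [273.2 176.7] [676.8  46.8  34.6]
side pad_jar 0.72 [237.1 229.9] [ 498.4 -106.4   41.5]
side pad_jar 0.71 [269.5 189.2] [632.9 -23.4  66.8]
side glass_weight 0.78 [232.3 182.1] [554.   85.8  23.4]
side carving_knife 0.52 [300.6 355.4] [ 513.3 -473.3    8.7]
side water_dropper 0.73 [168.7 126.2] [436.2 415.8  39.3]
```

Run:
```python
import cv2,numpy as np
a=cv2.imread("pics/top0.png")[125:255,190:330];b=cv2.imread("pics/side0.png")[145:255,190:330]
f=lambda i:cv2.resize(i,(560,i.shape[0]*4),interpolation=cv2.INTER_CUBIC)
cv2.imwrite("pics/tc.png",f(a));cv2.imwrite("pics/sc.png",f(b))
from h import *
# height map from both clouds
for n in["top","side"]:
    c=dict(np.load(n+"0.npz"));P=cloud(c).reshape(-1,3)
    m=(P[:,0]>430)&(P[:,0]<740)&(abs(P[:,1])<170)&(P[:,2]>48)
    print(n,m.sum())
    for p in P[m][P[m][:,0].argsort()][::3 if n=="top" else 4]: print(p.round(0).astype(int).tolist(),end=" ")
```

```text
top 750
[441, 41, 57] [444, 44, 61] [445, 38, 53] [448, 41, 58] [448, 54, 55] [448, 60, 54] [451, 60, 61] [451, 44, 57] [451, 63, 57] [453, 38, 64] [453, 35, 62] [454, 44, 62] [454, 47, 57] [455, 60, 56] [457, 54, 62] [457, 69, 61] [457, 73, 60] [458, 63, 56] [460, 57, 60] [461, 60, 57] [461, 73, 59] [464, 57, 58] [464, 54, 55] [467, 63, 59] [472, -89, 49] [492, -64, 49] [501, -97, 48] [507, -100, 49] [548, -4, 68] [550, -1, 56] [552, -4, 78] [556, -5, 76] [559, -11, 77] [560, -8, 70] [561, 27, 66] [562, 8, 61] [563, -2, 58] [564, 11, 53] [565, -8, 77] [566, 11, 60] [566, 27, 76] [566, 21, 73] [568, 1, 48] [569, 18, 62] [569, 14, 60] [570, -14, 70] [570, -86, 48] [571, -98, 60] [571, 11, 49] [572, -82, 53] [573, -18, 56] [573, 21, 73] [573, 17, 55] [574, -79, 62] [574, -92, 60] [574, 17, 66] [576, -2, 74] [576, -78, 65] [577, -2, 85] [577, -101, 61] [577, 24, 69] [578, -89, 58] [578, 17, 78] [579, 5, 76] [579, 5, 90] [579, -88, 65] [580, -11, 85] [580, -101, 62] [580, -82, 61] [581, -85, 60] [581, 1, 49] [582, -18, 87] [582, 20, 74] [583, 8, 57] [583, -98, 64] [583, -5, 85] [583, 14,
[... 5582 characters left out ...]
, -58, 50] [684, -63, 55] [685, -68, 64] [685, -65, 75] [686, -57, 79] [686, -35, 91] [687, -67, 80] [688, -46, 92] [688, -67, 70] [689, -71, 74] [690, -56, 80] [690, -56, 75] [691, -47, 80] [692, -57, 80] [693, -63, 82] [693, -72, 52] [693, -34, 87] [694, -75, 67] [695, -64, 82] [696, -70, 83] [696, -71, 58] [697, -75, 75] [698, -39, 82] [699, -38, 76] [699, -72, 63] [700, -49, 82] [700, -76, 75] [700, -40, 82] [701, -75, 60] [702, -64, 83] [702, -78, 67] [703, -29, 78] [704, -77, 53] [704, -75, 67] [704, -46, 77] [705, -57, 80] [706, -75, 75] [707, -48, 77] [707, -66, 79] [708, -51, 81] [710, -42, 79] [710, -67, 82] [712, -63, 83] [713, -42, 78] [714, -46, 81] [717, -46, 81] [721, -39, 81]
```

View pics/tc.png

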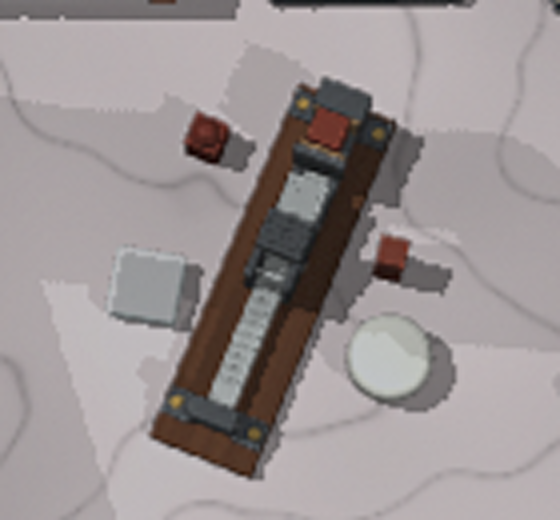

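View pics/sc.png

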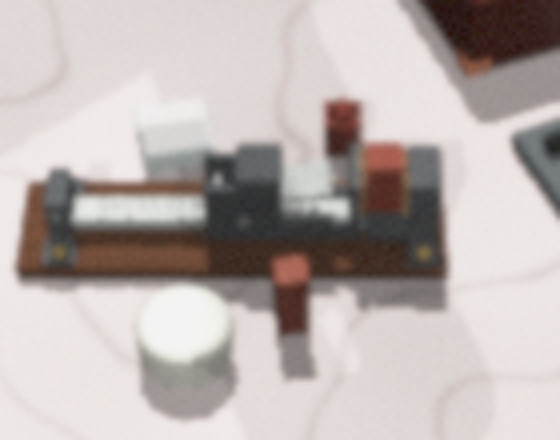

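The top view shows the vice running from the fixed jaw and stone (crop about 330,120) to the end stop (215,415). The pale steel pad is at about (305,195), with the dark housing just behind it at (285,235). Both views agree, so I'll fit the axis and the face next.

```bash
cat > b.py <<'E'
from h import *
np.set_printoptions(precision=2,suppress=True)
# board corners by crop pixel (top), at z=14
c=dict(np.load("top0.npz"))
for u,v in[(397,125),(260,478),(150,435)]: print(ray_pt(c,190+u/4-.4,125+v/4-.4,h=14))
from scipy.optimize import minimize
# board: colour brown pixels at z 8..22 from both
Q=[]
for n in["top","side"]:
    c=dict(np.load(n+"0.npz"));P=cloud(c);hsv=cv2.cvtColor(c["color"],cv2.COLOR_RGB2HSV)
    m=(hsv[...,1]>90)&(P[...,2]>6)&(P[...,2]<24)&(P[...,0]>420)&(P[...,0]<740)&(abs(P[...,1])<110)
    q=P[m]; d0=np.array([-.917,.398]);n0=np.array([-.398,-.917]);
    r=(q[:,:2]-[575,0])@n0; q=q[abs(r)<65]; print(n,len(q),cv2.minAreaRect(q[:,:2].astype(np.float32)))
for n in["top","side"]:
    P=cloud(dict(np.load(n+"0.npz"))).reshape(-1,3)
    for a in[156.5]:
        d=np.array([np.cos(np.radians(a)),np.sin(np.radians(a))]);nn=np.array([-d[1],d[0]])
        s=(P[:,:2]-[575,0])@d;r=(P[:,:2]-[575,0])@nn
        m=(abs(r)<40)&(abs(s)<170)
        for lo,hi,sl in[(78,92,(-60,60)),(60,73,(-80,-15)),(48,66,(100,150)),(84,96,(-140,-90)),(20,38,(20,110))]:
            k=m&(P[:,2]>lo)&(P[:,2]<hi)&(s>sl[0])&(s<sl[1])
            print(n,lo,hi,k.sum(),"s",np.percentile(s[k],[2,10,50,90,98]),"r",np.percentile(r[k],[5,50,95]),"z",np.median(P[k,2]))
E
python3 b.py
```

```text
[ 700.81 -100.92   14.  ]
[407.28  18.1   14.  ]
[443.34 106.58  14.  ]
top 1252 ((571.659912109375, 2.8536529541015625), (86.943115234375, 319.0605773925781), 66.77046203613281)
side 794 ((568.7769775390625, 2.696441650390625), (89.78975677490234, 307.21337890625), 67.07237243652344)
top 78 92 136 s [-33.65 -31.72 -16.83  -2.48   2.75] r [-19.77  -3.13  15.23] z 84.41861768120634
top 60 73 93 s [-69.66 -66.49 -55.84 -42.14 -39.68] r [-18.57  -3.68  11.91] z 66.62404593178348
top 48 66 72 s [122.86 124.89 132.07 139.09 140.18] r [-18.72  -1.93  15.55] z 58.015977366714765
top 84 96 83 s [-137.19 -124.3  -109.62  -97.87  -93.85] r [-17.22  -4.42   9.53] z 88.89459338316988
top 20 38 208 s [ 22.42  28.38  64.79 101.89 108.58] r [-15.15  -2.    13.22] z 32.168879977018264
side 78 92 130 s [-34.66 -31.81 -18.57  -5.45  -2.33] r [-18.28   2.56  16.54] z 83.95243334768804
side 60 73 133 s [-69.82 -66.82 -52.13 -28.91 -19.03] r [-17.65   3.93  18.24] z 65.45327315240093
side 48 66 73 s [123.22 124.04 131.19 138.85 140.42] r [-16.89   2.83  18.66] z 57.52598297717054
side 84 96 73 s [-121.78 -120.84 -109.85  -98.57  -96.87] r [-14.49   1.26  11.55] z 89.0290925074413
side 20 38 229 s [ 25.49  31.83  67.23 101.12 108.04] r [-12.35   2.46  10.64] z 31.978547961557297
```

Call:
jog_arm(
  motion=[
    [0,0,10,0,0,0,0],
    [0,0,10,0,0,0,0],
    [0,0,10,0,0,0,0],
    [0,0,10,0,0,0,0],
    [0,0,6,0,0,0,0],
  ],
)

```text
t: 2.02
eef_pos: [245.0, -575.0, 292.3]
tcp_rot: [3.142, -0.0, -0.404]
ft_force: [0.1, 0.2, 0.2]
opening: 0.529
grip_force: 0.0
```

Call:
jog_arm(
  motion=[
    [0,0,0,11,-55,0,0],
    [0,0,0,11,-55,0,0],
    [0,0,0,11,-55,0,0],
    [0,0,0,11,-55,0,0],
    [0,0,0,11,-55,0,0],
    [0,0,0,11,-55,0,0],
    [0,0,0,11,-55,0,0],
    [0,0,0,11,-55,0,0],
    [0,0,0,11,-55,0,0],
    [0,0,0,11,-55,0,0],
  ],
)

```text
t: 3.28
eef_pos: [561.4, -109.5, 292.4]
tcp_rot: [3.142, -0.001, -0.4]
ft_force: [0.4, -1.0, -0.2]
opening: 0.007
grip_force: 0.0
```

Call:
jog_arm(
  motion=[
    [0,0,0,10,-55,0,0],
    [0,0,0,8,-53,0,0],
    [0,0,0,0,0,40,0],
    [0,0,0,0,0,40,0],
    [0,0,0,0,0,20,0],
    [0,0,0,0,0,0,0],
  ],
)

```text
t: 4.03
eef_pos: [618.8, -18.7, 190.9]
tcp_rot: [3.141, 0.003, -0.4]
ft_force: [0.2, 1.2, 0.7]
opening: 0.005
grip_force: 0.0
```

Run:
```python
from h import *
np.set_printoptions(precision=1,suppress=True)
s=env.state();print(s["t"],np.array(s["eef_pos"]),s["tcp_rot"],env.nose_length,np.array(s["ft_force"]))
ims=[]
for n in["side","wrist"]:
    c=env.read_camera(n);np.savez(n+"1.npz",**c);im=c["color"][...,::-1]
    ims.append(cv2.resize(im[135:255,190:330],(630,540),interpolation=cv2.INTER_CUBIC) if n=="side" else im)
    r=env.recognise(n,"push_face");print(n,r[:1] and (r[0],ray_pt(c,*r[0]["location"])))
cv2.imwrite("pics/s1.png",ims[0]);cv2.imwrite("pics/w1.png",ims[1])
```

```text
4.025 [618.8 -18.7 190.9] [ 3.1  0.  -0.4] 77.60000000000001 [0.2 1.2 0.7]
side ({'location': [259.6, 193.8], 'score': 0.66}, array([598.2, -30.8,  69.6]))
wrist ({'location': [255.0, 185.7], 'score': 0.57}, array([632.6, -23.3,  66.9]))
```

View pics/s1.png

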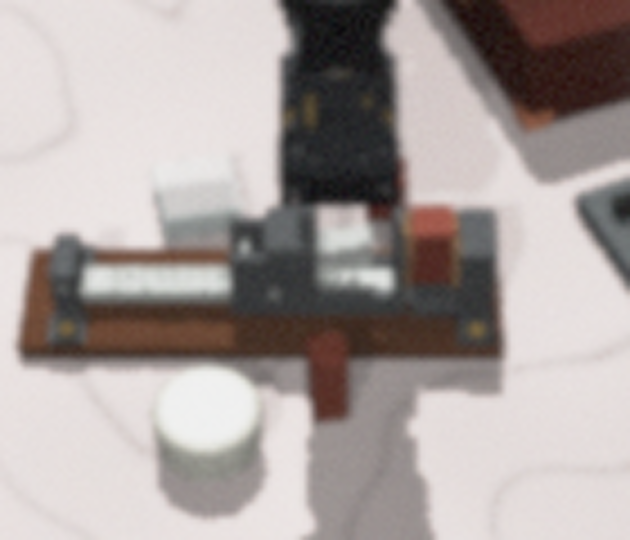

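View pics/w1.png

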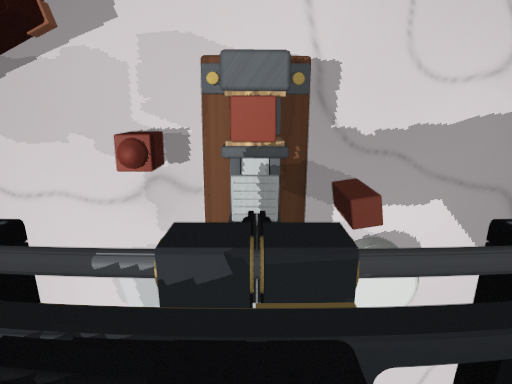

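The side and wrist views show the fingers centred over the bar, with the vice axis at column 255 and the fingers at 257. They are above the well between the jaw plate (wrist row 152) and the housing. I'll check the lengthwise position from the wrist depth.

Run:
```python
from h import *
np.set_printoptions(precision=1,suppress=True)
P=cloud(dict(np.load("wrist1.npz")));d=np.array([-.919,.394]);nn=np.array([-.394,-.919])
for v in range(85,225,4):
    p=P[v,245:250].mean(0);print(v,"s %.1f z %.1f"%((p[:2]-[575,0])@d,p[2]),end=" | ")
for v in(105,120,185,200):
    r=(P[v,200:312,:2]-[575,0])@nn;z=P[v,200:312,2];k=z>58;print(v,r[k].min(),r[k].max())
```

```text
85 s -129.0 z 79.5 | 89 s -126.7 z 77.7 | 93 s -124.3 z 77.6 | 97 s -121.5 z 88.2 | 101 s -119.2 z 88.4 | 105 s -116.8 z 88.9 | 109 s -114.5 z 88.5 | 113 s -112.2 z 88.7 | 117 s -109.8 z 88.4 | 121 s -107.4 z 88.8 | 125 s -105.1 z 88.7 | 129 s -102.6 z 88.0 | 133 s -100.3 z 88.7 | 137 s -97.9 z 88.9 | 141 s -95.4 z 88.4 | 145 s -91.8 z 77.8 | 149 s -89.4 z 79.8 | 153 s -86.8 z 79.7 | 157 s -84.1 z 78.9 | 161 s -73.9 z 32.0 | 165 s -70.6 z 31.5 | 169 s -67.4 z 31.6 | 173 s -64.2 z 31.7 | 177 s -68.3 z 66.6 | 181 s -65.4 z 66.2 | 185 s -62.6 z 66.8 | 189 s -59.5 z 65.8 | 193 s -56.8 z 66.4 | 197 s -53.4 z 64.8 | 201 s -50.6 z 65.4 | 205 s -60.6 z 108.0 | 209 s -44.2 z 64.0 | 213 s -48.3 z 85.6 | 217 s -70.5 z 157.5 | 221 s -59.7 z 132.3 | 105 -16.32327674294084 11.23693104398006
120 -16.437398660479857 11.404089176710972
185 -18.18180471603911 14.790400872169196
200 -18.500989125308614 15.306346331629841
```

Call:
jog_arm(
  motion=[
    [0,0,0,3,0,20,0],
    [0,0,0,0,0,15,0],
    [0,0,0,0,0,6,0],
    [0,0,0,0,0,0,0],
  ],
)

```text
t: 4.72
eef_pos: [621.8, -20.0, 150.5]
tcp_rot: [3.141, 0.001, -0.4]
ft_force: [0.8, -0.5, 0.4]
opening: 0.002
grip_force: 0.0
```

Call:
jog_arm(
  motion=[
    [0,0,0,0,-1.5,5,0],
    [0,0,0,0,0,4,0],
    [0,0,0,0,0,4,0],
    [0,0,0,0,0,2,0],
    [0,0,0,0,0,0,0],
  ],
)

```text
t: 5.35
eef_pos: [622.8, -18.6, 136.4]
tcp_rot: [-3.141, -0.001, -0.4]
ft_force: [3.4, -0.1, 4.0]
opening: 0.009
grip_force: 1.8
```

Call:
jog_arm(
  motion=[
    [0,0,0,0,0,2,0],
    [0,0,0,0,0,2,0],
    [0,0,0,0,0,1,0],
    [0,0,0,0,0,0,0],
    [0,0,0,0,0,0,0],
  ],
)

```text
t: 5.98
eef_pos: [622.7, -18.6, 131.6]
tcp_rot: [-3.141, -0.001, -0.4]
ft_force: [2.4, -0.6, 6.0]
opening: 0.003
grip_force: 3.2
```

Call:
jog_arm(
  motion=[
    [0,0,0,-3,0,0,0],
    [0,0,0,-3,0,0,0],
    [0,0,0,-2,0,0,0],
    [0,0,0,-3,0,0,0],
    [0,0,0,-3,0,0,0],
    [0,0,0,0,0,0,0],
  ],
)

```text
t: 6.72
eef_pos: [609.7, -13.0, 131.6]
tcp_rot: [-3.141, -0.0, -0.4]
ft_force: [0.9, 1.2, 6.5]
opening: 0.004
grip_force: 3.0
```

Call:
jog_arm(
  motion=[
    [0,0,0,-5,0,0,0],
    [0,0,0,-5,0,0,0],
    [0,0,0,-5,0,0,0],
    [0,0,0,-5,0,0,0],
    [0,0,0,-5,0,0,0],
    [0,0,0,-5,0,0,0],
    [0,0,0,0,0,0,0],
  ],
)

```text
t: 7.6
eef_pos: [581.8, -1.2, 131.6]
tcp_rot: [-3.141, -0.0, -0.4]
ft_force: [0.6, 2.0, 6.2]
opening: 0.004
grip_force: 2.8
```

```bash
cat > c.py <<'E'
from h import *
import sys
s=env.state();p=np.array(s["eef_pos"]);d=np.array([-.919,.394]);nn=np.array([-.394,-.919])
print("tip s",(p[:2]-[575,0])@d,"r",(p[:2]-[575,0])@nn,"z",p[2]-77.6,"F along",np.array(s["ft_force"])[:2]@d,s["ft_force"])
c=env.read_camera("side")
cv2.imwrite(f"pics/{sys.argv[1]}.png",cv2.resize(c["color"][135:255,190:330,::-1],(630,540),interpolation=cv2.INTER_CUBIC))
P=cloud(c).reshape(-1,3);S=(P[:,:2]-[575,0])@d;r=(P[:,:2]-[575,0])@nn
for n,lo,hi,a,b in[("housing",80,90,-30,150),("stop",48,62,115,150),("plate",72,82,-95,10)]:
    k=(r<22)&(r>-22)&(P[:,2]>lo)&(P[:,2]<hi)&(S>a)&(S<b);print(n,k.sum(),k.any() and np.percentile(S[k],[2,10,50,90,98]).round(1))
E
python3 c.py s2
```

```text
tip s -6.727819228774329 r -1.6273372454141064 z 53.95498775709987 F along 0.195348049049288 [0.62576526 1.95539675 6.24628869]
housing 42 [34.4 34.9 40.2 44.2 44.6]
stop 74 [122.9 124.4 131.4 139.  140.3]
plate 22 [-46.3 -46.3 -44.8 -43.3 -43.3]
```

View pics/s2.png

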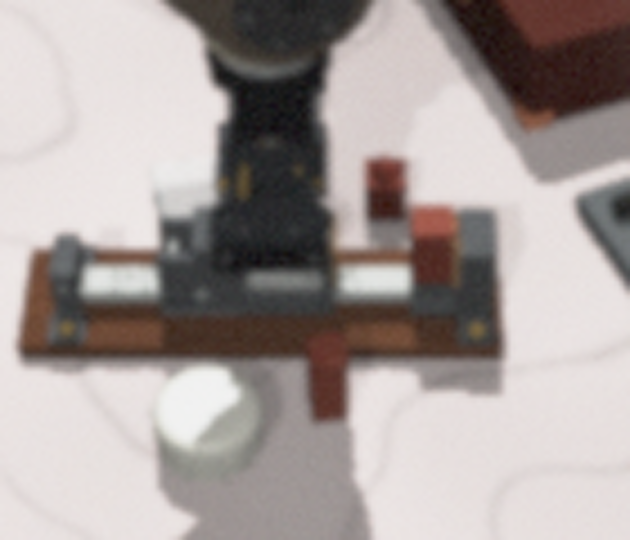

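The jaw slides freely with the release held down: the housing's rear end went from column 232 to 162, and the stone at (435,245) is still standing. I'll continue.

Call:
jog_arm(
  motion=[
    [0,0,0,-6,0,0,0],
    [0,0,0,-6,0,0,0],
    [0,0,0,-6,0,0,0],
    [0,0,0,-6,0,0,0],
    [0,0,0,-6,0,0,0],
    [0,0,0,-6,0,0,0],
    [0,0,0,-6,0,0,0],
    [0,0,0,-6,0,0,0],
    [0,0,0,-5,0,0,0],
    [0,0,0,0,0,0,0],
  ],
)

```text
t: 8.9
eef_pos: [533.1, 19.6, 131.6]
tcp_rot: [-3.141, -0.0, -0.4]
ft_force: [1.9, 2.6, 4.6]
opening: 0.005
grip_force: 2.8
```

Call:
jog_arm(
  motion=[
    [0,0,0,-2,0,0,0],
    [0,0,0,-2,0,0,0],
    [0,0,0,0,0,0,0],
  ],
)

```text
t: 9.28
eef_pos: [531.0, 20.5, 132.2]
tcp_rot: [-3.14, -0.004, -0.4]
ft_force: [7.7, -1.8, 7.8]
opening: 0.007
grip_force: 4.4
```

```bash
python3 c.py s3
```

```text
tip s 48.553857422923265 r -1.5029566330156479 z 54.55034312306452 F along -7.800492729378649 [ 7.72994898 -1.76819699  7.83465075]
housing 25 [ 6.1  8.8 12.5 98.1 98.6]
stop 82 [115.7 118.8 130.2 138.5 140. ]
plate 21 [5.8 5.9 8.7 9.5 9.8]
```

View pics/s3.png

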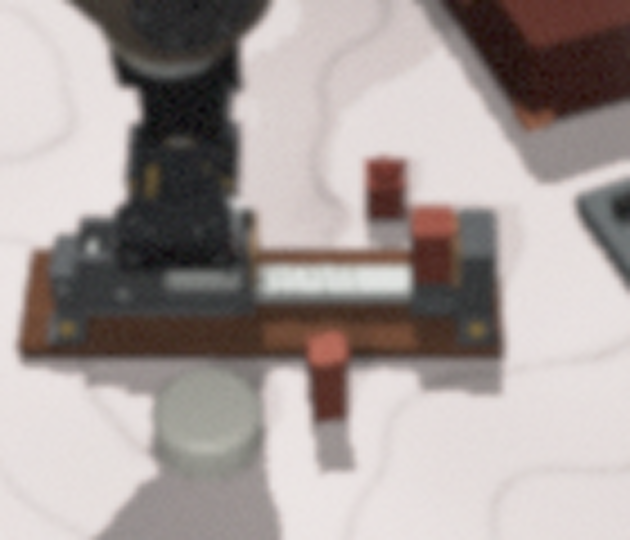

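Call:
jog_arm(
  motion=[
    [0,0,0,-1,0,0,0],
    [0,0,0,0,0,0,0],
    [0,0,0,0,0,0,0],
  ],
)

```text
t: 9.7
eef_pos: [530.2, 20.8, 132.2]
tcp_rot: [-3.14, -0.005, -0.4]
ft_force: [7.9, -2.1, 9.5]
opening: 0.005
grip_force: 4.6
```

The jaw is at the stop, with the housing against it at column 80, and the tips are now only sliding on the pad. I'll lift with a slight push towards the stop so the rising pad can't drag the jaw back.

Call:
jog_arm(
  motion=[
    [0,0,0,-1.5,0,-2,0],
    [0,0,0,-1,0,-2,0],
    [0,0,0,-1,0,-3,0],
    [0,0,0,-1,0,-3,0],
    [0,0,0,-0.5,0,-3,0],
    [0,0,0,0,0,-4,0],
    [0,0,0,0,0,-10,0],
    [0,0,0,0,0,-30,0],
    [0,0,0,0,0,-50,0],
    [0,0,0,0,0,-50,0],
  ],
)

```text
t: 10.95
eef_pos: [523.0, 23.2, 288.9]
tcp_rot: [3.14, 0.003, -0.4]
ft_force: [1.0, -0.9, 0.5]
opening: 0.007
grip_force: 0.0
```

Call:
jog_arm(
  motion=[
    [0,0,0,50,0,0,0],
    [0,0,0,60,0,0,0],
    [0,0,0,60,0,0,0],
    [0,0,0,0,0,0,0],
  ],
)

```text
t: 11.45
eef_pos: [682.1, -44.6, 285.8]
tcp_rot: [3.141, 0.003, -0.402]
ft_force: [-0.1, 1.1, -0.3]
opening: 0.003
grip_force: 0.0
```

```bash
python3 c.py s4
cat >> c.py <<'E'
c=env.read_camera("top");P=cloud(c).reshape(-1,3);S=(P[:,:2]-[575,0])@d;r=(P[:,:2]-[575,0])@nn
for n,lo,hi,a,b in[("housing",78,92,0,115),("pad",58,73,15,66),("stop",48,66,115,150),("plate",72,82,-60,30)]:
    k=(abs(r)<22)&(P[:,2]>lo)&(P[:,2]<hi)&(S>a)&(S<b);print(n,k.sum(),k.any() and (np.percentile(S[k],[2,10,50,90,98]).round(1),np.median(P[k,2])))
E
python3 c.py s4
```

```text
tip s -115.95803409432537 r -1.1908050057454678 z 208.2231440111161 F along 0.4653726854045452 [-0.05534404  1.05205967 -0.25618317]
housing 139 [ 9.1 14.  78.6 94.7 97.5]
stop 82 [115.  119.1 130.3 138.9 139.9]
plate 20 [6.  6.  6.7 9.3 9.6]
tip s -114.14363326562703 r -1.4927078389692154 z 208.53146666004503 F along 1.1479942499879623 [-1.08039527  0.39368274 -0.0581448 ]
housing 137 [ 8.8 12.5 78.8 94.5 97.8]
stop 81 [116.8 120.8 130.2 138.4 139.9]
plate 23 [5.9 6.1 8.6 9.5 9.7]
housing 0 False
pad 0 False
stop 0 False
plate 0 False
```

View pics/s4.png

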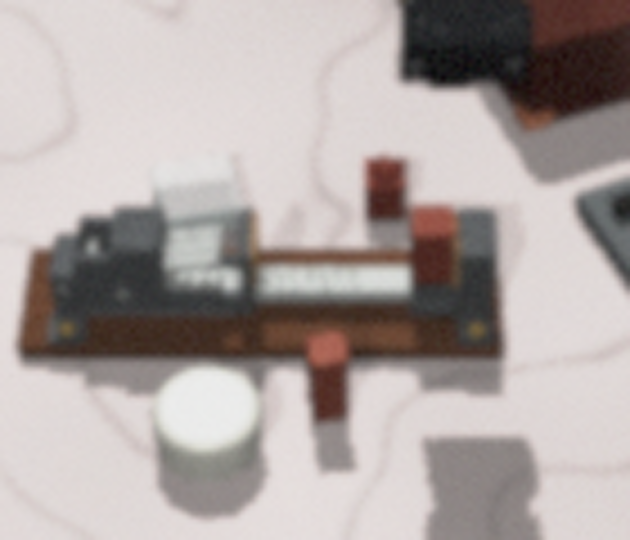

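The jaw's housing is against the stop (columns 80–160), the pad looks up again (195,240), and the stone and the other things are unmoved. A last numeric check of the travel and the pad height comes with handing in.

Run:
```python
from h import *
d=np.array([-.919,.394]);nn=np.array([-.394,-.919])
def f(c,off):
    P=cloud(c).reshape(-1,3);S=(P[:,:2]-[575,0])@d-off;r=(P[:,:2]-[575,0])@nn
    k=(abs(r)<22)&(P[:,2]>79)&(S>-45)&(S<15)
    q=(abs(r)<15)&(abs(S+53)<12)&(P[:,2]>45)&(P[:,2]<75)
    return np.mean(S[k])+off,np.percentile(S[k],[3,97])+off,np.median(P[q,2]),q.sum()
a=f(dict(np.load("side0.npz")),0);b=f(env.read_camera("side"),100);print(a,b)
if abs(b[0]-a[0]-100)<1.5 and abs(b[2]-a[2])<2.5: print("done",env.job_done())
```

```text
(np.float64(-18.50314564437898), array([-34.61361208,  -2.4774365 ]), np.float64(65.58565307299796), np.int64(63)) (np.float64(81.43166790574907), array([65.44370454, 98.06213912]), np.float64(65.78634388435728), np.int64(67))
the job is handed in; nothing more can be done
done None
```

The vice is open and the job is handed in: the jaw slid back about 100 mm to the end stop, the release sprang back up, and in the last camera views the stone and the things beside the vice were where they started.

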